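# Stroke the sealant gun before resealing the sink

## Robot

A 7-joint arm with a two-finger parallel gripper is mounted at the origin on the work surface. World frame = base frame: x ahead of the robot, y to its left, z up, the work surface at z = 0. Lengths are in mm, angles in rad, forces in N, time in s.
With the tool pointing down it reaches from about 425 to 1025 mm from the base axis. Payload 3.6 kg.
Tool frame: the origin (TCP) lies midway between the tips of the shut fingers; the grasp point (between the pads) lies 19 mm behind it; z points along the fingers, y is the line along which they close (so a half turn about z gives the same grasp; the last joint's range is limited). The gripper opens to 85 mm and grips with 20 to 120 N. Pads are 22 mm wide; open, the fingers measure 114 mm over their backs; the gripper's body (76 mm by 85 mm) begins 54 mm behind the grasp point. The pads swing forward as they close: fully open they stand 13 mm farther back than shut.
Start: joints at [1.067, 0.591, 0.048, 1.609, -0.033, 0.943, -0.034], TCP at [289.525, -664.684, 231.302] pointing down, gripper open.
Joint ranges: [-2.69, 2.69], [-0.47, 2.24], [-1.27, 1.36], [0.19, 2.51], [-1.53, 4.68], [0.08, 2.07], [-3.09, 3.09]. Speed limits (rad/s): [2.57, 2.57, 3.14, 3.14, 3.14, 3.14, 3.14].

## Interface

Orientations are given as a unit quaternion [w, x, y, z].
In Python, from bench import bot gives the robot as it stands. The module is installed in compiled form; this text tells all that it offers.
- The arm moves only by the tool move_arm, never from a script. Its argument "plan" is a list that holds one entry, the list of rows, each a list of 7 numbers: the finger opening in m, from 0 to 0.0854, then the shift along the world's x, y, z in m, then the turn, a rotation vector about the world's x, y, z in rad. A call has 1 to 12 rows; each row is the pose to reach, as a shift and turn from the pose commanded when the call began; what a row does not reach only later rows make up. A row lasts 1/10 s, in which the tool goes at most 50 mm and 8.59 degrees, less where a joint would pass 70% of its speed; a pose out of reach is approached as far as the arm can. A call with a gripper value outside its range is refused whole. The fingers move at their own pace and stop on an object; "grip_force" is the grip in N (left out, the last holds). Time passes only in rows, so rows that repeat a pose let the fingers close. It gives the time, the measured TCP pose, the force, the opening and the grip force at its end, in the units of the state.
- bot.read_state(): the state, without advancing time (a new reading comes with each control period).
- bot.read_camera(name): name is "scene" or "side" or "wrist"; returns a dict with "image" (384x512x3 uint8, red, green, blue), "vfov" (degrees; the focal length in pixels is half the picture's height over the tangent of half this angle, whatever the lens; pixels are square), "cx", "cy" (the principal point, pixels), "D" ([k1, k2, p1, p2, k3] as OpenCV has them; the pictures are not rectified), "R" (3x3) and "t" (3): a world point X has camera coordinates R X + t. Camera axes: x right, y down, z forward; pixel columns grow to the right and rows downward; lengths in mm; the calibration is good to about 2 mm. A picture is of the moment at which its call begins. There is no depth.
- bot.sign_off(): hands the job in; it is judged then, once.
Trained networks look in a picture, given as the dict that the camera call returned (one of the last four; its "shot" number tells which), for a name from the list of things; names that differ only in an ending like _2 or _b are one class to them, and where a whole thing is asked for, a point or a joint stands for the part that bears it (a point fixed in the world has none). Each returns a list of dicts, best first, with "conf" (0 to 1); they miss things now and then, are a little off and sometimes report something else, mostly with a low value. They report only what shows in the picture. A call takes as long as a camera call. They do not tell look-alikes from the thing itself.
- bot.masks_of(picture, query): "pixels" (384x512 bool, what is visible of it) and "uv" ([column, row] in pixels, amid what is visible of it).
The state is a dict: "time": time; "joint_positions": joint angles; "qd": joint speeds; "joint_torque": joint torques, N m; "position": TCP position; "tool_rot": TCP orientation; "contact_force": force on the tool from outside, world axes, zero at the start; "ft_torque": the same for the moment, N m; "grip_width": finger opening in mm; "grasp_force": force on a finger pad.
Only numpy, scipy, OpenCV 4.12 (cv2) and the standard library are available. Lean on these libraries where they do the work, as an engineer would, in place of code of your own. Each camera call takes 0.05 s, during which the arm holds its last target. There are 200 camera calls.

## Task

The sink edge is about to be resealed. Work the trigger of the long sealant gun lying in its holder: with one finger behind the grip and the other in front of the trigger, squeeze the trigger right in towards the grip, keep it squeezed for two seconds, then let it spring fully back out and move the hand clear. Do not squeeze the trigger of the short glue gun.

Things in the scene. Friction and masses are not known exactly. Their poses are not given: they have to be found in the camera images.
- sealant_gun: Long sealant gun (450 mm: grey cast body, white cartridge 49 mm across, nozzle, rear rod) lying on its side, fixed in a wooden holder. Origin on the worktop under the cast body, on the barrel's axis; x towards the nozzle, z up. Barrel flanks at y = -28 and +28 mm, top 91 mm high. Black grip sticks out level to -y: x -22 to 0, y to -132 mm, 49 to 75 mm high, clear space under and around it.
- squeeze_point (a point): Point fixed to the sealant gun (same axes), at x = -9, y = -90, 62 mm high: middle of the gripper's opening for the squeeze. Fingers come from above, closing along x. From this point the grip's back is at x = -13 mm, the trigger's front at +35 mm at rest, +20 mm squeezed, so open 76 mm or more, then close to about 33 mm or less. Stay within 5 mm of it in x: the gun does not yield.
- sealant_trigger (a joint): Hinge of the sealant gun's trigger: steel bar 7 by 22 mm (51 to 73 mm high), 95 mm long, on the nozzle side of the grip. Upright axis at x = 16, y = -28 mm of the gun. 0 rad is at rest (out), 0.24 rad fully squeezed (stop). A spring returns it; at the squeeze point it takes about 3 N to start, 10 N at the stop.
- glue_trigger (a joint): Hinge of the trigger of the bystander, a short glue gun (200 mm, fat grey plastic body, dark nozzle, stubby 40 mm black trigger, 79 mm high), lying on its side in its own fixed holder. 0 rad at rest (out), 0.30 rad squeezed. Leave alone. The two guns lie left and right, either way round, each turned up to 20 degrees from pointing straight away from the robot.
There are look-alikes about, which are no part of the job. Leave any pink or red look-alike of the part that bears glue_trigger alone.

How it is judged:
By the outcome, as a careful person would: the job done as asked, in the order asked, and still so for the second after the job is handed in, with the robot touching nothing.
It also fails if it takes over 29 s, if anything falls off the work surface, if the arm or the gripper's body presses on something with over 40 N, if the wrist force passes 120 N, or if a joint passes its speed limit or range.

## Working session

There is one attempt and no reset: what is moved stays moved. The work goes in short steps, Python scripts to look and compute and a tool call to move; the robot and the scene stay as the last step left them, time stands still between calls to the robot, and variables do not carry over. Pictures are saved under pics/ and viewed, at most 10 in all, crops included, and the job is handed in when it is done.

Besides the shell and the picture viewer there is one more tool, called after "Request:" as name([rows], argument=value, ...), one row to a line, values as JSON. move_arm: Moves the arm, as the interface text tells. Its arguments: {"type":"object","properties":{"plan":{"type":"array","items":{"type":"array","items":{"type":"array","items":{"type":"number"}}}},"grip_force":{"type":"number"}},"required":["plan"]}

```bash
mkdir -p pics
cat > h.py <<'E'
from bench import bot
import numpy as np, cv2
def K(p):
    f=192/np.tan(np.radians(p["vfov"]/2)); return np.array([[f,0,p["cx"]],[0,f,p["cy"]],[0,0,1.]])
def ray(p,uv,z):
    n=cv2.undistortPoints(np.array([[uv]],float),K(p),np.array(p["D"],float)).ravel()
    R=np.array(p["R"]);t=np.array(p["t"]); d=R.T@np.array([n[0],n[1],1]); c=-R.T@t
    return c+d*(z-c[2])/d[2]
def proj(p,X):
    return cv2.projectPoints(np.array(X,float).reshape(-1,1,3),cv2.Rodrigues(np.array(p["R"],float))[0],np.array(p["t"],float),K(p),np.array(p["D"],float))[0].reshape(-1,2)
def save(n,im): cv2.imwrite("pics/"+n,cv2.cvtColor(im,cv2.COLOR_RGB2BGR))
E
python3 - <<'E'
from h import *
ims=[]
for c in ["scene","side"]:
    p=bot.read_camera(c); ims.append(p["image"])
    for q in ["sealant_gun","sealant_trigger","glue_trigger"]:
        for m in bot.masks_of(p,q):
            print(c,q,round(m["conf"],2),np.round(m["uv"]),m["pixels"].sum(),ray(p,m["uv"],62).round())
save("a.png",ims[0]);save("b.png",ims[1])
s=bot.read_state();print(s["time"],s["tool_rot"],s["position"])
E
```

```text
scene sealant_gun 0.71 [225. 217.] 3713 [585. -69.  62.]
scene sealant_trigger 0.51 [193. 199.] 160 [ 523. -151.   62.]
scene glue_trigger 0.5 [344. 266.] 86 [745. 209.  62.]
scene glue_trigger 0.39 [346. 183.] 71 [513. 261.  62.]
scene glue_trigger 0.15 [192. 198.] 185 [ 521. -153.   62.]
side sealant_gun 0.6 [266. 188.] 6301 [541. -28.  62.]
side sealant_trigger 0.64 [261. 188.] 6117 [552. -25.  62.]
side glue_trigger 0.72 [118. 216.] 149 [740. 208.  62.]
side glue_trigger 0.54 [337. 270.] 114 [313. 145.  62.]
0.4 [-1.62717179e-04  9.78972272e-01  2.03993291e-01 -4.76223881e-05] [ 289.49975037 -664.56892061  231.11210313]
```

View pics/a.png

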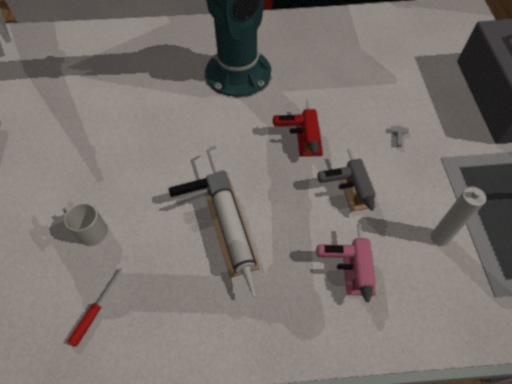

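View pics/b.png

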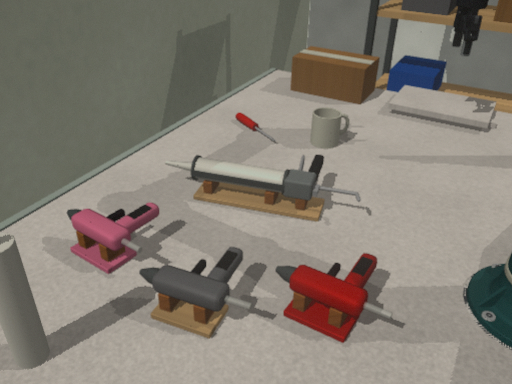

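The sealant gun is at scene (225,217): cast body (219,183), black grip (187,187), nozzle tip (253,293). Things that could be mistaken for it are the dark grey glue gun (355,185), the red one (305,130), the pink one (355,265) and the loose white tube (460,215). Only the long gun has a white cartridge with a side grip, so I choose that one. Next is a rough pose and one close crop.

Run:
```python
from h import *
p=bot.read_camera("scene")
im=p["image"]
n=ray(p,(253,293),62);b=ray(p,(219,183),70);r=ray(p,(211,152),62);g=ray(p,(171,192),62)
print(n,b,r,g)
a=n-r;th=np.arctan2(a[1],a[0]);print("yaw deg",np.degrees(th))
ux=np.array([np.cos(th),np.sin(th)]);uy=np.array([-ux[1],ux[0]])
print("nozzle-grip in gun axes",(n-g)[:2]@ux,(n-g)[:2]@uy, "len",np.hypot(*a[:2]))
o=g[:2]-ux*-11-uy*-132
print("origin",o,"sq",o+ux*-9+uy*-90)
c=cv2.resize(im[140:310,150:300],None,fx=4.5,fy=3.5*4.5/3.5,interpolation=cv2.INTER_CUBIC)[:600]
c=cv2.resize(im[140:220,155:260],None,fx=7,fy=7,interpolation=cv2.INTER_CUBIC)
save("c.png",c)
w=bot.read_camera("wrist");R=np.array(w["R"]);print("wrist cam pos",-R.T@np.array(w["t"]),R[2],w["vfov"])
```

```text
[791.08441763 -14.91780051  62.        ] [485.32961087 -79.29986117  70.        ] [374.44803922 -97.24741825  62.        ] [ 496.6534865  -207.72594924   62.        ]
yaw deg 11.17795098077882
nozzle-grip in gun axes 326.2227041903068 132.07309600353295 len 424.69287463976156
origin [481.85571203 -76.09758653] sq [ 490.47355897 -166.13498273]
wrist cam pos [ 360.33446386 -634.70246211  373.5699281 ] [-0.27863995 -0.12031104 -0.95283001] 65.87316854287745
```

View pics/c.png

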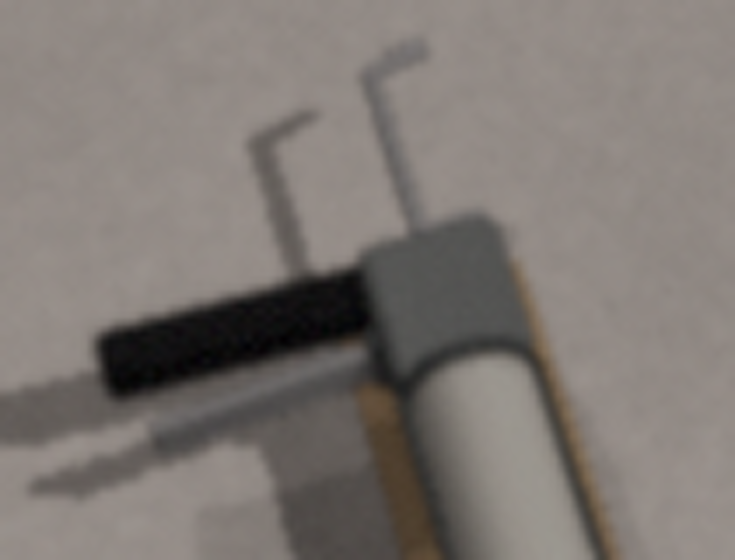

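The crop confirms it: black grip at scene ~(187,191), grey steel trigger bar in front of it at ~(195,198). Yaw is about 11°. I'm moving above the grip.

Request:
move_arm([
  [[0.085, 0.2, 0.5, 0, 0, 0, 1.35], [0.085, 0.2, 0.5, 0, 0, 0, 1.35], [0.085, 0.2, 0.5, 0, 0, 0, 1.35], [0.085, 0.2, 0.5, 0, 0, 0, 1.35], [0.085, 0.2, 0.5, 0, 0, 0, 1.35], [0.085, 0.2, 0.5, 0, 0, 0, 1.35], [0.085, 0.2, 0.5, 0, 0, 0, 1.35], [0.085, 0.2, 0.5, 0, 0, 0, 1.35], [0.085, 0.2, 0.5, 0, 0, 0, 1.35], [0.085, 0.2, 0.5, 0, 0, 0, 1.35], [0.085, 0.2, 0.5, 0, 0, 0, 1.35], [0.085, 0.2, 0.5, 0, 0, 0, 1.35]],
])

```text
time: 1.7
position: [492.5, -157.9, 232.2]
tool_rot: [0.0, 0.633, 0.774, 0.002]
contact_force: [-0.4, 0.5, -0.9]
grip_width: 84.7
grasp_force: 0.0
```

Run:
```python
from h import *
s=bot.read_state();q=s["tool_rot"]
from scipy.spatial.transform import Rotation as Ro
M=Ro.from_quat(q,scalar_first=True).as_matrix()
print(s["time"],s["position"],M.round(3),np.degrees(np.arctan2(M[1,1],M[0,1])),s["joint_positions"],s["contact_force"])
p=bot.read_camera("wrist");im=cv2.resize(p["image"],(800,600),interpolation=cv2.INTER_CUBIC)
save("d.png",im); np.save("w.npy",{k:p[k] for k in p},allow_pickle=True)
```

```text
1.7 [ 492.48585596 -157.85900068  232.21522575] [[-0.2    0.98   0.004]
 [ 0.98   0.2    0.003]
 [ 0.002  0.004 -1.   ]] 11.509923070987046 [ 0.53828702  0.35268143 -0.39838718  2.06090003  0.19094355  0.7597067
  0.22416496] [-0.37059571  0.4566298  -0.86056565]
```

View pics/d.png

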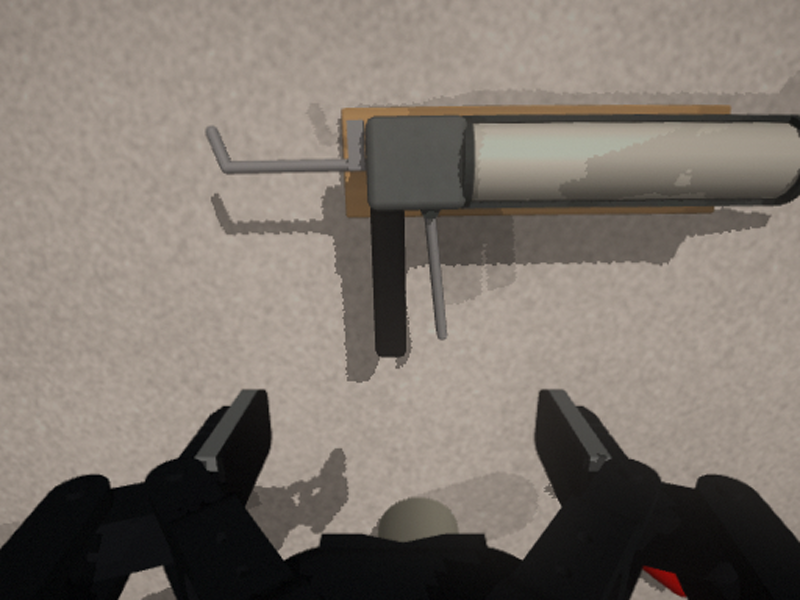

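The wrist view shows the grip from (388,210) to (390,355), the trigger from (430,213) to (442,338), and the fingers at the bottom. I'll compute the gun's pose from the edges of the grip and barrel.

Run:
```python
from h import *
from scipy.optimize import least_squares
p=np.load("w.npy",allow_pickle=True).item();s=512/800
# gun-frame points <-> big-picture pixels
P=[((-22,-128,75),(376,353)),((0,-128,75),(406,353)),((-22,-40,75),(371.5,218)),((0,-40,75),(405,218))]
X=np.array([a for a,_ in P],float);U=np.array([b for _,b in P])*s
def T(v,X):
    c,sn=np.cos(v[2]),np.sin(v[2]);return np.c_[v[0]+c*X[:,0]-sn*X[:,1],v[1]+sn*X[:,0]+c*X[:,1],X[:,2]]
f=least_squares(lambda v:(proj(p,T(v,X))-U).ravel(),[482,-76,.195])
v=f.x;print(v,np.degrees(v[2]),f.fun.round(1))
sq=T(v,np.array([[-9,-90,62.]]));print("squeeze",sq)
chk=T(v,np.array([[16,-28,73],[25.5,-123,73],[0,28,62],[0,-28,62],[-22,-132,75]],float));print((proj(p,chk)/s).round())
print("tcp px",(proj(p,np.array([bot.read_state()["position"]]))/s).round())
for u in [(430,213),(442,335)]:
    w=ray(p,np.array(u)*s,73)[:2]-v[:2];c,sn=np.cos(v[2]),np.sin(v[2]);print("trigger gun xy",w@[c,sn],w@[-sn,c])
```

```text
[ 4.78337038e+02 -8.06180675e+01  2.12094727e-01] 12.15213269569897 [-0.5 -2.7  0.4 -3.  -0.2  2.5  0.3  2.3]
squeeze [[ 488.48444224 -170.49593004   62.        ]]
[[430. 202.]
 [443. 340.]
 [404. 110.]
 [405. 201.]
 [375. 354.]]
tcp px [[398. 401.]]
trigger gun xy 15.870688224568518 -34.95984487831766
trigger gun xy 24.779645464765384 -119.08147538765249
```

Squeeze point is at (488.5, -170.5) with yaw 12.2°, and the trigger's hinge and tip agree with the model. I'll aim 3 mm towards the trigger so both fingers end symmetric, stopping above the gun to check.

Request:
move_arm([
  [[0.085, 0.002, -0.005, -0.04, 0, 0, 0.01], [0.085, 0.002, -0.005, -0.08, 0, 0, 0.01], [0.085, 0.002, -0.005, -0.11, 0, 0, 0.01], [0.085, 0.002, -0.005, -0.12, 0, 0, 0.01], [0.085, 0.002, -0.005, -0.12, 0, 0, 0.01], [0.085, 0.002, -0.005, -0.12, 0, 0, 0.01], [0.085, 0.002, -0.005, -0.12, 0, 0, 0.01]],
])

```text
time: 2.45
position: [492.8, -170.3, 112.9]
tool_rot: [0.002, 0.633, 0.774, 0.001]
contact_force: [0.2, 1.1, -0.0]
grip_width: 85.1
grasp_force: 0.0
```

Run:
```python
from h import *
p=bot.read_camera("wrist");s=bot.read_state();print(s["time"],s["position"],s["tool_rot"])
save("e.png",cv2.resize(p["image"],(800,600),interpolation=cv2.INTER_CUBIC)); np.save("w2.npy",p,allow_pickle=True)
```

```text
2.5 [ 492.68102109 -170.20675915  112.84471915] [1.53037304e-03 6.33107851e-01 7.74061879e-01 5.59894631e-04]
```

View pics/e.png

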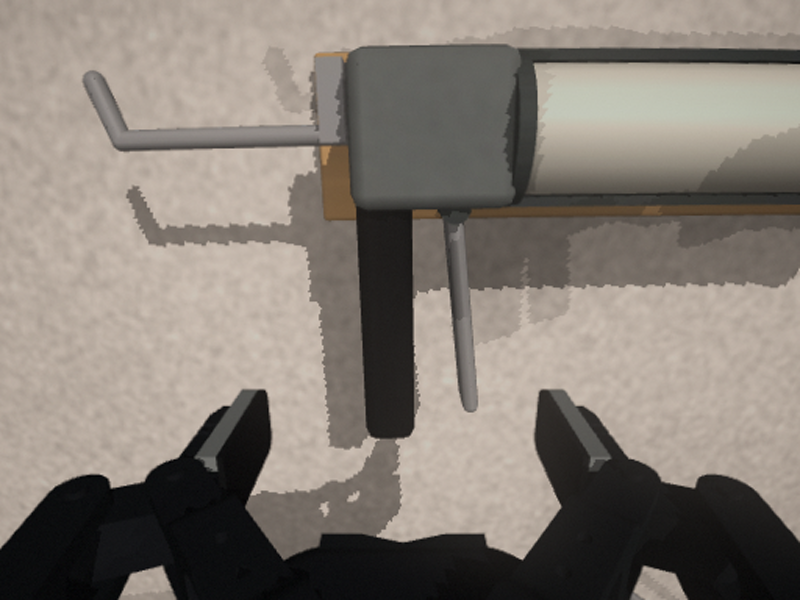

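The closer view has grip edges (357,215)-(366,425) and (412,215)-(413,425), and trigger tip (470,405). This is the second and last measurement.

Run:
```python
from h import *
from scipy.optimize import least_squares
p=np.load("w2.npy",allow_pickle=True).item();s=512/800
P=[((-22,-128,75),(366.5,428)),((0,-128,75),(413.5,428)),((-22,-40,75),(357,220)),((0,-40,75),(412,220))]
X=np.array([a for a,_ in P],float);U=np.array([b for _,b in P])*s
def T(v,X):
    c,sn=np.cos(v[2]),np.sin(v[2]);return np.c_[v[0]+c*X[:,0]-sn*X[:,1],v[1]+sn*X[:,0]+c*X[:,1],X[:,2]]
f=least_squares(lambda v:(proj(p,T(v,X))-U).ravel(),[482,-76,.195])
v=f.x;print(v,np.degrees(v[2]),f.fun.round(1))
print("squeeze +3",T(v,np.array([[-9,-90,62.],[-6,-90,62]])))
print((proj(p,T(v,np.array([[16,-28,73],[25.5,-123,73]],float)))/s).round())
c,sn=np.cos(v[2]),np.sin(v[2]);w=bot.read_state()["position"][:2]-v[:2];print("tcp gun",w@[c,sn],w@[-sn,c])
for u in [(470,405),(457,270)]:
    w=ray(p,np.array(u)*s,73)[:2]-v[:2];print("trigger gun xy",w@[c,sn],w@[-sn,c])
```

```text
[ 4.77400438e+02 -7.88108800e+01  2.13883248e-01] 12.254607414443903 [-0.9 -3.1  0.7 -3.5 -0.5  2.8  0.7  2.2]
squeeze +3 [[ 487.70857495 -168.67044999   62.        ]
 [ 490.64021707 -168.03368122   62.        ]]
[[454. 191.]
 [472. 409.]]
tcp gun -4.46694704052749 -92.55673568206213
trigger gun xy 24.752224603028075 -120.74480572028682
trigger gun xy 17.62171953346423 -59.18955869209881
```

Request:
move_arm([
  [[0.085, -0.002, 0.002, 0, 0, 0, 0.01], [0.085, -0.002, 0.002, -0.02, 0, 0, 0.01], [0.085, -0.002, 0.002, -0.045, 0, 0, 0.01], [0.085, -0.002, 0.002, -0.065, 0, 0, 0.01], [0.085, -0.002, 0.002, -0.074, 0, 0, 0.01], [0.085, -0.002, 0.002, -0.074, 0, 0, 0.01], [0.085, -0.002, 0.002, -0.074, 0, 0, 0.01]],
], grip_force=35)

```text
time: 3.2
position: [490.0, -167.7, 37.9]
tool_rot: [0.0, 0.629, 0.777, 0.0]
contact_force: [-0.2, -0.8, -1.0]
grip_width: 84.9
grasp_force: 0.0
```

No contact, and the pose is as planned. Closing now.

Request:
move_arm([
  [[0.06, 0, 0, 0, 0, 0, 0], [0.05, 0, 0, 0, 0, 0, 0], [0.04, 0, 0, 0, 0, 0, 0], [0.025, 0, 0, 0, 0, 0, 0], [0.025, 0, 0, 0, 0, 0, 0], [0.025, 0, 0, 0, 0, 0, 0], [0.025, 0, 0, 0, 0, 0, 0], [0.025, 0, 0, 0, 0, 0, 0]],
])

```text
time: 4.0
position: [492.3, -168.0, 39.3]
tool_rot: [0.003, 0.629, 0.777, 0.001]
contact_force: [1.8, 0.4, 11.9]
grip_width: 34.5
grasp_force: 35.7
```

Run:
```python
from h import *
p=bot.read_camera("wrist");s=bot.read_state();print(s["time"],s["position"],s["grip_width"],s["grasp_force"],s["contact_force"])
save("f.png",cv2.resize(p["image"],(800,600),interpolation=cv2.INTER_CUBIC))
```

```text
4.05 [ 492.27647713 -168.01053806   39.32890585] 34.28233663187272 35.732416883111 [ 1.5936115   0.35421972 12.69131728]
```

View pics/f.png

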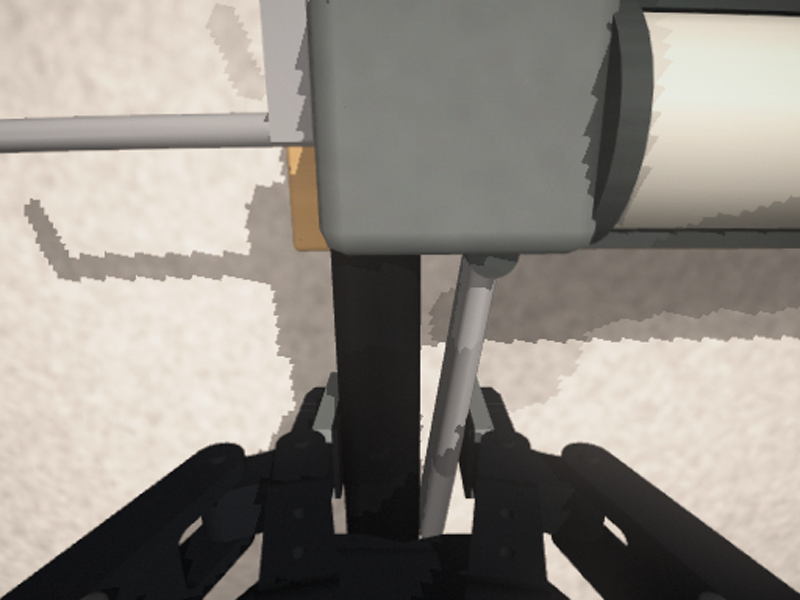

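The fingers straddle the grip and trigger. The trigger at (450,420) is swung in towards the grip, the opening is 34.3 mm, and pad force is 36 N, well above the spring's 10 N. I'll hold for over 2 s with a bit more force to confirm the stop.

Request:
move_arm([
  [[0.025, 0, 0, 0, 0, 0, 0], [0.025, 0, 0, 0, 0, 0, 0], [0.025, 0, 0, 0, 0, 0, 0], [0.025, 0, 0, 0, 0, 0, 0], [0.025, 0, 0, 0, 0, 0, 0], [0.025, 0, 0, 0, 0, 0, 0], [0.025, 0, 0, 0, 0, 0, 0], [0.025, 0, 0, 0, 0, 0, 0], [0.025, 0, 0, 0, 0, 0, 0], [0.025, 0, 0, 0, 0, 0, 0], [0.025, 0, 0, 0, 0, 0, 0], [0.025, 0, 0, 0, 0, 0, 0]],
], grip_force=55)

```text
time: 5.25
position: [492.1, -168.1, 39.4]
tool_rot: [0.002, 0.63, 0.777, 0.001]
contact_force: [1.1, 0.5, 13.8]
grip_width: 33.3
grasp_force: 53.1
```

Request:
move_arm([
  [[0.025, 0, 0, 0, 0, 0, 0], [0.025, 0, 0, 0, 0, 0, 0], [0.025, 0, 0, 0, 0, 0, 0], [0.025, 0, 0, 0, 0, 0, 0], [0.025, 0, 0, 0, 0, 0, 0], [0.025, 0, 0, 0, 0, 0, 0], [0.025, 0, 0, 0, 0, 0, 0], [0.025, 0, 0, 0, 0, 0, 0], [0.025, 0, 0, 0, 0, 0, 0], [0.025, 0, 0, 0, 0, 0, 0], [0.025, 0, 0, 0, 0, 0, 0], [0.025, 0, 0, 0, 0, 0, 0]],
])

```text
time: 6.45
position: [492.1, -168.1, 39.4]
tool_rot: [0.002, 0.63, 0.777, 0.001]
contact_force: [0.9, 1.1, 13.1]
grip_width: 33.5
grasp_force: 53.1
```

Run:
```python
from h import *
p=bot.read_camera("wrist");s=512/800
save("g.png",cv2.resize(p["image"][150:350,220:360],(560,800))[:600])
v=np.array([477.4,-78.8,.2139])
def T(X):
    X=np.array(X,float);c,sn=np.cos(v[2]),np.sin(v[2]);return np.c_[v[0]+c*X[:,0]-sn*X[:,1],v[1]+sn*X[:,0]+c*X[:,1],X[:,2]]
# predicted trigger centreline in crop pixels, at several angles; rest line tilts +0.1 rad
for a in [.16,.20,.24]:
    th=.10-a; L=np.array([20,50,85])
    X=np.c_[16+L*np.sin(th),-28-L*np.cos(th),np.full(3,73)]
    print(a,((proj(p,T(X))-[220,150])*4).round().tolist())
```

```text
0.16 [[357.0, 180.0], [325.0, 454.0], [294.0, 723.0]]
0.2 [[349.0, 179.0], [306.0, 453.0], [264.0, 722.0]]
0.24 [[340.0, 178.0], [287.0, 451.0], [234.0, 719.0]]
```

View pics/g.png

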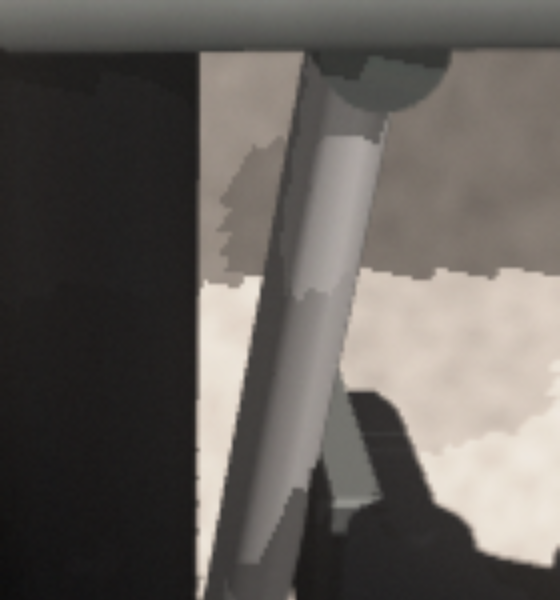

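In the crop the trigger's top face runs through about (340,178) and (290,451), which matches the 0.24 rad prediction, so it is at the stop. It has been held for over 2.4 s. I'll open, let it spring back, and lift clear.

Request:
move_arm([
  [[0.045, 0, 0, 0, 0, 0, 0], [0.06, 0, 0, 0, 0, 0, 0], [0.085, 0, 0, 0, 0, 0, 0], [0.085, 0, 0, 0, 0, 0, 0], [0.085, 0, 0, 0, 0, 0, 0], [0.085, 0, 0, 0, 0, 0, 0], [0.085, 0, 0, 0, 0, 0, 0], [0.085, 0, 0, 0, 0, 0, 0], [0.085, 0, 0, 0, 0, 0, 0], [0.085, 0, 0, 0, 0, 0, 0]],
])

```text
time: 7.5
position: [489.5, -167.7, 37.3]
tool_rot: [-0.0, 0.629, 0.777, -0.0]
contact_force: [0.6, -0.5, 0.0]
grip_width: 84.8
grasp_force: 0.0
```

Request:
move_arm([
  [[0.085, 0, 0, 0.02, 0, 0, 0], [0.085, 0, 0, 0.05, 0, 0, 0], [0.085, 0, 0, 0.09, 0, 0, 0], [0.085, 0, 0, 0.13, 0, 0, 0], [0.085, 0, 0, 0.16, 0, 0, 0], [0.085, 0, 0, 0.19, 0, 0, 0], [0.085, 0, 0, 0.19, 0, 0, 0], [0.085, 0, 0, 0.19, 0, 0, 0], [0.085, 0, 0, 0.19, 0, 0, 0]],
])

```text
time: 8.4
position: [488.4, -167.6, 226.2]
tool_rot: [-0.001, 0.629, 0.777, -0.001]
contact_force: [0.2, -0.7, -0.3]
grip_width: 84.9
grasp_force: 0.0
```

Run:
```python
from h import *
p=bot.read_camera("wrist");s=bot.read_state();print(s["time"],s["position"],s["contact_force"])
save("i.png",p["image"])
```

```text
8.45 [ 488.32241295 -167.50040596  225.90573196] [-0.080982   -1.00439201 -0.09185032]
```

View pics/i.png

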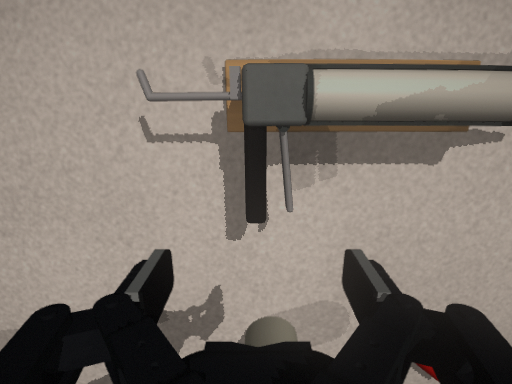

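The trigger, (283,128) to (290,210), is back out at its rest angle, and the hand is clear.

```bash
python3 -c "
from bench import bot
print(bot.sign_off())"
```

```text
the job is handed in; nothing more can be done
None
```

I squeezed the sealant gun's trigger to its stop, held it for over 2 s, and released it. It sprang back to rest, the hand is clear, the glue gun was not touched, and the job was handed in at about 8.5 s.

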